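# Function-test a combination padlock and show it open to the inspection camera

### The job

Test the combination padlock lying in the nest: turn its dial through the clicking notches until the pointer clicks home at the index mark at the shackle end, then, with the lock still in the nest, pull the shackle fully open. Lift the open lock out of the nest and hold it level, dial up and still, with the middle of its case about 13 cm straight in front of the inspection camera's lens, at lens height, and finish while holding it there in the gripper; do not push the other things on the bench about.

Things in the scene. Friction and masses are not known exactly. Their poses are not given: they have to be found in the camera images.
- nest: Fixed test nest (pose varies): aluminium base plate 170 x 112 x 10 mm carrying a white seat, top 30 mm above the bench. Origin on the bench under the seat's middle; -x is where the shackle points. Dark stops up to 46 mm high stand 1.5 mm clear of the case: at its four corners and, 24 mm wide, between the shackle legs. The middle 44 mm of the case's long sides is open down to the base plate.
- padlock: Padlock under test, loose in the nest, dial up, 0.3 kg. White case 64 (x) x 56 (y) x 24 mm (z), origin under its middle, z up, -x to the shackle. It lifts straight up. Fingers can take the case across its 56 mm; with the shackle out the balance point lies 14 to 19 mm from the middle towards the shackle, so grip firmly (about 70 N) at the middle or a few mm towards the shackle to keep it level.
- padlock_center (a point): Middle of the padlock's case: 12 mm above its underside, 42 mm above the bench when seated.
- dial_grip (a point): On the dial's upright axis, through the middle of the case, at mid-height of its bar grip: 65 mm above the bench when seated. Dial: black disc 38 mm across, 3.5 mm thick, on the case's top face, with a grey bar grip 11 mm thick, 31 mm long, 14.5 mm high (from 57.5 to 72 mm above the bench). One end of the bar is pointed, with a white line on top: the pointer.
- dial_pointer (a point): Tip of the bar grip's pointed end, 17.5 mm from the dial's axis. At the index mark, a black block on the case's face at the shackle end, it points along the shackle.
- dial (a joint): Dial angle, rad, anticlockwise from above: at 0 or a full turn (6.283) the pointer is at the index mark, along the lock's -x. Turns either way; 12 notches, one per tick (0.524 rad). Let go after a turn it clicks to the nearest notch's middle; about 0.1 N m to pass a notch. It may start balanced between two. Only in the index notch (within 0.1 rad) is the shackle free; once that is out the dial is held.
- shackle (a joint): How far the shackle is drawn out of the case, m: 0 shut, 0.013 fully open (hard stop). It slides straight along the case's -x against about 3 N of friction and stays where it is left. In a wrong notch it is blocked after about 1 mm.
- shackle_legs (a point): Midway between the shackle's legs, 54 mm from the case's middle when shut, 42 mm above the bench. Round steel bar 8 mm thick: two legs, 50 mm over the outside and 34 mm between, straight for 34 mm out of the case, then a half-round bow ending 59 mm from the case. It stands free 28 mm over the base plate: fingers can close on both legs from outside or hook the bow from above.
- inspection_camera: Fixed inspection camera on a post stand (base 100 x 120 mm, post 276 mm high) at the robot's right; origin on the bench. It looks level along its -x, 200 mm above the bench, through a lens in a ring light 62 mm across. Place and direction vary.
- camera_lens (a point): Centre of the front of the lens, 200 mm above the bench.
- camera_focus (a point): Point of sharp focus, straight in front of the lens, 130 mm from it and 200 mm above the bench.
- spare_lock_a: Bystander: a finished padlock of the same make, shut, lying dial up on the bench (64 x 56 x 24 mm case, 123 mm long with shackle).
- spare_lock_b: Bystander: as spare_lock_a.
- spare_lock_c: Bystander: as spare_lock_a.
- screwdriver: Bystander: small screwdriver with a grey handle lying on the bench.
- tweezers: Bystander: steel tweezers, about 110 mm long, lying on the bench.
- tape_roll: Bystander: roll of paper tape lying flat, 92 mm across, 24 mm high.
- dial_tray: Bystander: open grey tray 120 x 90 x 35 mm with loose dials.
- light_stick: Bystander: white hand-held light stick with a steel collar and clear tube, 193 mm long, 33 mm thick, lying on the bench.
Not all that is in view belongs to the job. What is shaped like the padlock but red is not meant.

How it is judged:
On the way, in this order (a step that is already met when the one before it is completed fails the run):
1. the dial rests in the index notch (pointer at the index mark within 0.12 rad) with the shackle still shut (drawn less than 3 mm) and the lock in the nest ((value of joint dial between -6.40318 and -6.16318 rad or value of joint dial between -0.12 and 0.12 rad or value of joint dial between 6.16318 and 6.40318 rad) and value of joint shackle below 0.003 m and z of padlock_center in the frame of nest below 0.05 m), for 0.2 s.
2. the shackle is drawn open (more than 11 mm of its 13 mm) while the lock lies in the nest (value of joint shackle above 0.011 m and z of padlock_center in the frame of nest below 0.05 m), for 0.1 s.
At the end, for the whole second after the job is handed in: Gripper holds the padlock (over 2 N), shackle drawn out over 10 mm, middle of the case within 35 mm of the focus point (130 mm before the lens, 200 mm up), dial up and level within 15 degrees, still (under 30 mm/s, 0.3 rad/s), touching neither camera nor nest (value of joint shackle above 0.01 m and distance between padlock_center and camera_focus below 0.035 m and angle between padlock's own z axis and vertical below 0.26 rad and contact force between the fingers and padlock above 2 N and contact force between padlock and inspection_camera below 0.3 N and contact force between padlock and nest below 0.3 N and linear speed of padlock below 0.03 m/s and angular speed of padlock below 0.3 rad/s); the arm keeps its last pose, push and grip.
It fails at once if a bystander is pushed more than 30 mm from its place (distance of any of spare_lock_a, spare_lock_b, spare_lock_c, screwdriver, tweezers, tape_roll, dial_tray, light_stick from where it was at the start of the episode above 0.03 m).
It also fails if it takes over 72 s, if anything falls off the work surface, if the arm or the gripper's body presses on something with over 40 N, if the wrist force passes 120 N, or if a joint passes its speed limit or range.

### The arm

A 7-joint arm with a two-finger parallel gripper is mounted at the origin on the work surface. World frame = base frame: x ahead of the robot, y to its left, z up, the work surface at z = 0. Lengths are in m, angles in rad, forces in N, time in s.
With the tool pointing down it reaches from about 0.425 to 0.95 m from the base axis. Payload 4.7 kg.
Tool frame: the origin (TCP) lies midway between the tips of the shut fingers; the grasp point (between the pads) lies 19 mm behind it; z points along the fingers, x is the direction in which the jaws open and shut, and the axes are right-handed (so a half turn about z gives the same grasp; the last joint's range is limited). The gripper opens to 87 mm and grips with 3 to 60 N. Pads are 19 mm wide; open, the fingers measure 117 mm over their backs; the gripper's body (75 mm by 190 mm) begins 51 mm behind the grasp point.
Start: joints at [1.085, 0.469, -0.049, 1.532, 0.024, 1.141, -0.082], TCP at [0.298, -0.606, 0.223] pointing down, gripper open.
Joint ranges: [-2.59, 2.59], [-0.33, 1.99], [-1.39, 1.29], [0.1, 2.45], [-1.04, 4.18], [0.21, 1.99], [-2.66, 2.66]. Speed limits (rad/s): [2.57, 2.57, 3.14, 3.14, 3.14, 3.14, 3.14].

### API

Orientations are given as a unit quaternion [x, y, z, w].
In Python, from station import movep, servo_line, set_joints, gripper_to, pause, solve_ik, get_state, capture, MotionError, finish_job gives the robot as it stands. Calls block until the motion is done:
- movep(position, orientation): joint-space move of the TCP to a pose.
- servo_line(position, frame=None, feed=0.15, f_stop=None): straight line of the TCP; frame=None keeps the orientation; feed is the mean speed in m/s. With f_stop (N) it stops when the force on the tool has changed by that much, and returns True; else False.
- set_joints(angles): joint-space move.
- gripper_to(opening): finger opening in m; the grip force is fixed at half the most; returns when the fingers have stopped.
- pause(seconds).
- solve_ik(position, orientation): joint angles nearest the present ones, or None.
- get_state(): the state.
- capture(name): name is "scene" or "top"; returns a dict with "frame" (400x640x3 uint8, blue, green, red), "z_map" (400x640 float32, m along the optical axis (not along the pixel's ray), 0 where there is no reading), "camera_matrix" (3x3 intrinsics, pixels), "R" (3x3) and "t" (3): a world point X has camera coordinates R X + t. Camera axes: x right, y down, z forward; pixel columns grow to the right and rows downward; lengths in m; the calibration is good to about 2 mm. A picture is of the moment at which its call begins.
A pose or a line that the arm cannot do raises MotionError and nothing moves.
- finish_job(): hands the job in, once; it reports no verdict.
The state is a dict: "time": time; "joint_pos": joint angles; "joint_vel": joint speeds; "effort": joint torques, N m; "tcp_pos": TCP position; "orientation": TCP orientation; "wrist_force": force on the tool from outside, world axes, zero at the start; "moment": the same for the moment, N m; "width": finger opening in m.
Only numpy, scipy, OpenCV 4.12 (cv2) and the standard library are available. Lean on these libraries where they do the work, as an engineer would, in place of code of your own. Each camera call takes 0.05 s, during which the arm holds its last target.

## Working session

There is one attempt and no reset: what is moved stays moved. The work goes in short steps, each a Python script; the robot and the scene stay as the last script left them, time stands still between calls to the robot, and variables do not carry over. Pictures are saved under pics/ and viewed, and the job is handed in when it is done.

```bash
ls; mkdir -p pics; python3 - <<'E'
from station import *
import cv2, numpy as np, pickle
s=get_state(); print(s)
for n in ("scene","top"):
    c=capture(n); cv2.imwrite(f"pics/{n}0.png",c["frame"]); pickle.dump(c,open(f"{n}0.pkl","wb"))
    R=np.array(c["R"]);t=np.array(c["t"]);print(n,-R.T@t,R,c["camera_matrix"])
E
```

```text
pics
{'time': 0.0, 'joint_pos': array([ 1.08509736,  0.46946402, -0.04858461,  1.53369084,  0.02411645,
        1.14097696, -0.0822938 ]), 'joint_vel': array([-0.00064321,  0.00130336,  0.00048425,  0.00059401,  0.00019976,
       -0.00151712, -0.00074634]), 'effort': array([-2.84062207e-04, -5.07973123e+01, -8.04706989e-02, -2.36154646e+01,
       -6.12690160e-02,  3.79170687e-02,  2.16885251e-04]), 'tcp_pos': array([ 0.29746516, -0.60525894,  0.22148548]), 'orientation': array([ 8.48854509e-01, -5.28625641e-01, -8.51875498e-04, -4.77332649e-04]), 'wrist_force': array([ 0.46641639, -0.04885189,  0.9675225 ]), 'moment': array([ 0.02670237, -0.01884243,  0.03170766]), 'width': 0.08682291284096634}
scene [1.17963053 0.37259615 0.90137546] [[-0.52712466  0.84973594 -0.00940314]
 [ 0.60163408  0.36535697 -0.71031733]
 [-0.60014667 -0.38008303 -0.70381878]] [[438.22685003   0.         322.91002165]
 [  0.         438.22685003 201.77138764]
 [  0.           0.           1.        ]]
top [ 0.45667856 -0.05130288  1.0584879 ] [[ 0.02443456 -0.99960818 -0.01365429]
 [-0.99298602 -0.0226877  -0.11603462]
 [ 0.11567937  0.01639378 -0.99315131]] [[391.35333493   0.         321.07829094]
 [  0.         391.35333493 198.57328951]
 [  0.           0.           1.        ]]
```

View pics/scene0.png

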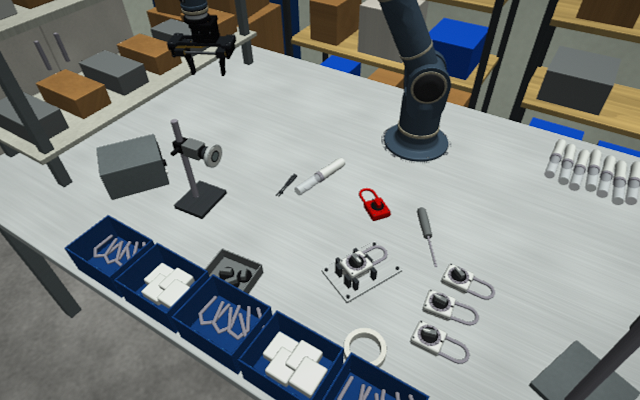

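View pics/top0.png

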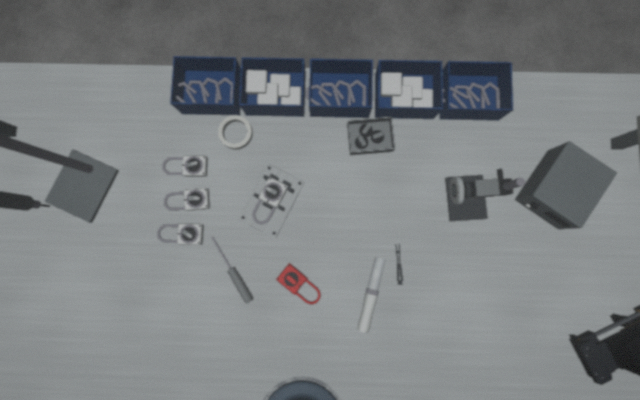

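The scene view shows the nest with the padlock at about (357,262), the inspection camera at (200,165) and the red decoy at (375,205). The top view shows the nest at (272,198) with the shackle pointing down-left, and the lens at about (458,189) facing image left. I'll zoom in on both.

```bash
python3 - <<'E'
import cv2,numpy as np,pickle
s=pickle.load(open("scene0.pkl","rb"))["frame"];t=pickle.load(open("top0.pkl","rb"))["frame"]
a=cv2.resize(s[225:315,310:410],None,fx=7,fy=6,interpolation=cv2.INTER_CUBIC)
a=cv2.resize(s[225:310,310:415],None,fx=6,fy=6,interpolation=cv2.INTER_CUBIC); cv2.imwrite("pics/s_nest.png",a)
b=cv2.convertScaleAbs(cv2.resize(t[155:245,230:315],None,fx=6.5,fy=6.5,interpolation=cv2.INTER_CUBIC),alpha=1.4)
cv2.imwrite("pics/t_nest.png",b)
c=np.hstack([cv2.resize(s[110:220,150:240],(400,489)),cv2.resize(t[150:240,430:520],(400,400))[:,:] if 0 else cv2.copyMakeBorder(cv2.resize(t[160:230,430:530],(400,280)),0,209,0,0,0)])
cv2.imwrite("pics/cam.png",c)
E
```

```text
(no output)
```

View pics/s_nest.png

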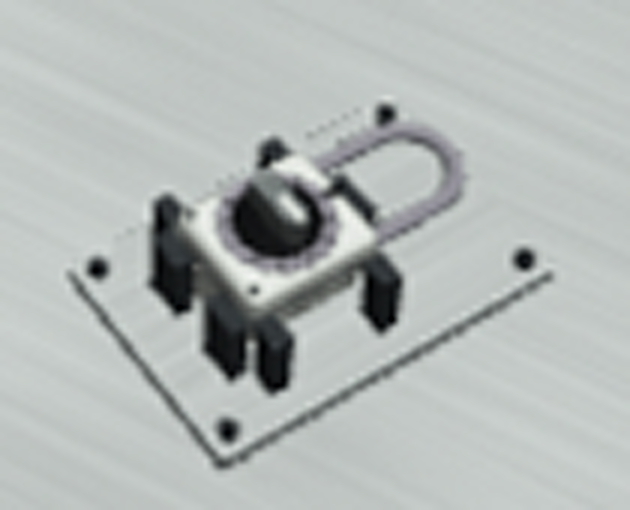

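View pics/t_nest.png

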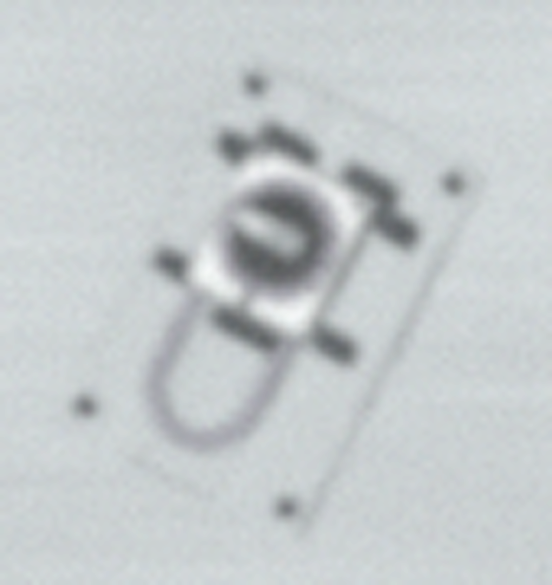

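View pics/cam.png

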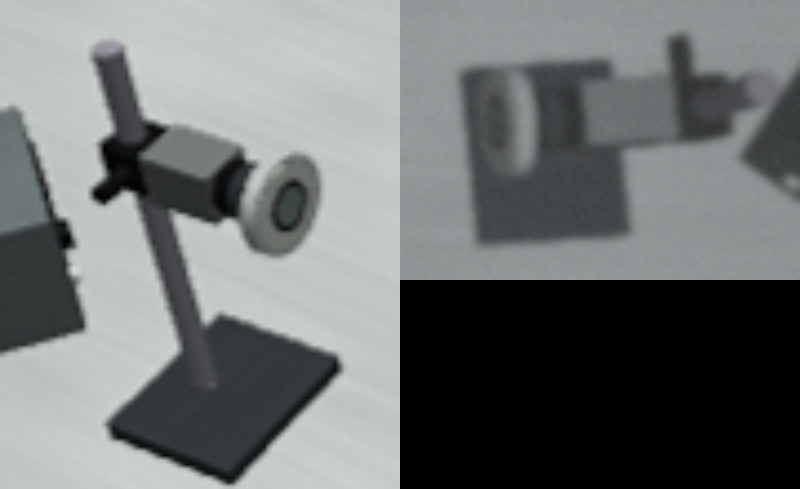

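The nest's four bolt heads, at z≈10 mm, show well in both views. I'll use them for the nest pose and then look at the case and dial.

```bash
cat > h.py <<'E'
import cv2,numpy as np,pickle
from scipy import ndimage
def load(n): return pickle.load(open(n+".pkl","rb"))
def ray(c,uv):
    K=np.array(c["camera_matrix"]);R=np.array(c["R"]);t=np.array(c["t"])
    d=R.T@np.linalg.inv(K)@np.array([uv[0],uv[1],1.]); return -R.T@t,d
def onplane(c,uv,z):
    o,d=ray(c,uv); return o+d*(z-o[2])/d[2]
def proj(c,X):
    K=np.array(c["camera_matrix"]);p=K@(np.array(c["R"])@np.array(X)+np.array(c["t"])); return p[:2]/p[2]
def tri(c1,u1,c2,u2):
    A=[];b=[]
    for c,u in((c1,u1),(c2,u2)):
        o,d=ray(c,u); d=d/np.linalg.norm(d); P=np.eye(3)-np.outer(d,d); A.append(P);b.append(P@o)
    return np.linalg.lstsq(np.vstack(A),np.hstack(b),rcond=None)[0]
def dark(c,u,v,r=3):
    g=cv2.cvtColor(c["frame"],cv2.COLOR_BGR2GRAY).astype(float)
    u,v=int(round(u)),int(round(v)); p=g[v-r:v+r+1,u-r:u+r+1]; w=np.clip(np.percentile(p,70)-15-p,0,None)
    yy,xx=np.mgrid[v-r:v+r+1,u-r:u+r+1]; return np.array([(w*xx).sum(),(w*yy).sum()])/w.sum()
E
python3 - <<'E'
from h import *
s,t=load("scene0"),load("top0")
T=[(230+u/6.5-.42,155+v/6.5-.42) for u,v in[(255,83),(453,183),(287,508),(85,405)]]
S=[(310+u/6-.42,225+v/6-.42) for u,v in[(228,430),(97,268),(386,114),(524,260)]]
PT=[onplane(t,dark(t,*p),.011) for p in T]; PS=[onplane(s,dark(s,*p),.011) for p in S]
for p in PT+PS: print(p.round(4))
for P in(PT,PS):
    P=np.array(P)
    print("cen",P.mean(0), [round(np.linalg.norm(P[i]-P[(i+1)%4]),4) for i in range(4)])
    d=(P[2]+P[3]-P[0]-P[1]); print("dir shackle?",np.degrees(np.arctan2(d[1],d[0])))
E
```

```text
[0.6606 0.1106 0.011 ]
[0.6204 0.026  0.011 ]
[0.4839 0.0904 0.011 ]
[0.5239 0.1755 0.011 ]
[0.6606 0.1096 0.011 ]
[0.6209 0.0243 0.011 ]
[0.486  0.0903 0.011 ]
[0.5241 0.1743 0.011 ]
cen [0.57218602 0.10061733 0.011     ] [np.float64(0.0937), np.float64(0.1509), np.float64(0.094), np.float64(0.1513)]
dir shackle? 154.67780862200053
cen [0.57288916 0.09961004 0.011     ] [np.float64(0.0941), np.float64(0.1502), np.float64(0.0922), np.float64(0.1511)]
dir shackle? 154.2857671950758
```

```bash
python3 - <<'E'
from h import *
s,t=load("scene0"),load("top0")
a=np.radians(154.5); sh=np.array([np.cos(a),np.sin(a),0]); lf=np.array([-sh[1],sh[0],0]) # lf = -y of lock? 
cen=np.array([.5725,.1001,0])
# rectified (ortho) views at plane z=0.054 (case face) and 0.072 (bar top), in nest coords: image up = shackle direction
def rect(c,z,half=.075,px=600):
    k=px/(2*half); N=[]
    W=[(0,0),(px,0),(px,px),(0,px)]; src=[]
    for (u,v) in W:
        X=cen+sh*(half-v/k)+(-lf)*(-half+u/k); X=X.copy(); X[2]=z  # image right = -lf
        src.append(proj(c,X))
    H=cv2.getPerspectiveTransform(np.float32(src),np.float32(W))
    return cv2.warpPerspective(c["frame"],H,(px,px),flags=cv2.INTER_CUBIC)
for n,z in(("54",.054),("72",.072)):
    im=np.hstack([cv2.resize(rect(s,z),(400,400)),cv2.resize(cv2.convertScaleAbs(rect(t,z),alpha=1.35),(400,400))])
    for i in range(0,800,40): cv2.line(im,(i,0),(i,6 if i%400 else 399),(0,0,255),1); 
    for i in range(0,400,40): cv2.line(im,(0,i),(6,i),(0,0,255),1)
    cv2.imwrite(f"pics/rect{n}.png",im)
E
```

```text
(no output)
```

View pics/rect54.png

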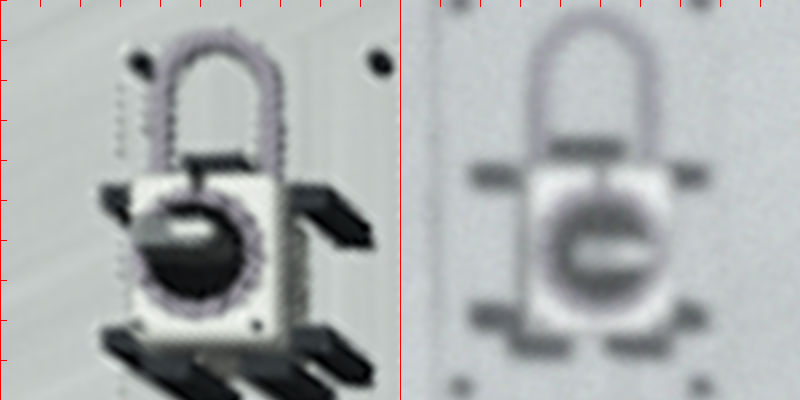

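View pics/rect72.png

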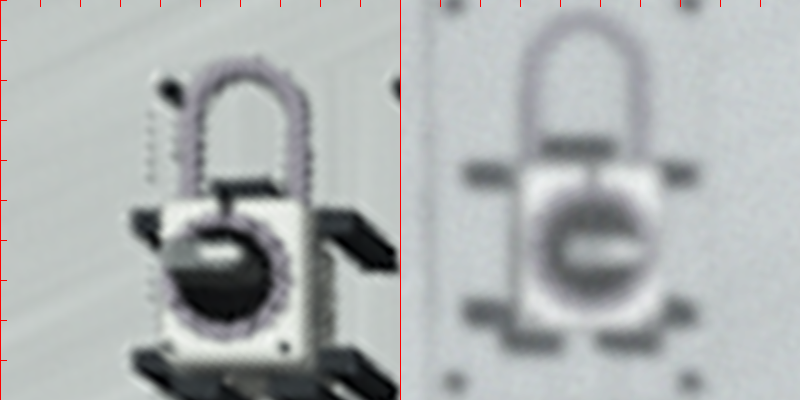

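The bar lies across the lock in both views. I need to find its pointed end, so I'll zoom in more on the dial, and on the camera for the lens axis.

```bash
python3 - <<'E'
from h import *
s,t=load("scene0"),load("top0")
a=cv2.resize(s["frame"][240:280,335:385],(800,640)[:2],interpolation=cv2.INTER_NEAREST)[:600]
a=cv2.resize(s["frame"][243:276,335:379],(528,396),interpolation=cv2.INTER_NEAREST)
b=cv2.convertScaleAbs(cv2.resize(t["frame"][178:211,255:277],(264,396),interpolation=cv2.INTER_NEAREST),alpha=1.3)
cv2.imwrite("pics/dialz.png",np.hstack([a,b]))
a=cv2.resize(s["frame"][110:185,165:230],(520,600),interpolation=cv2.INTER_CUBIC)
cv2.imwrite("pics/cs.png",a)
b=cv2.resize(t["frame"][160:230,440:530],(720,560),interpolation=cv2.INTER_CUBIC)
cv2.imwrite("pics/ct.png",cv2.convertScaleAbs(b,alpha=1.4))
E
```

```text
(no output)
```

View pics/dialz.png

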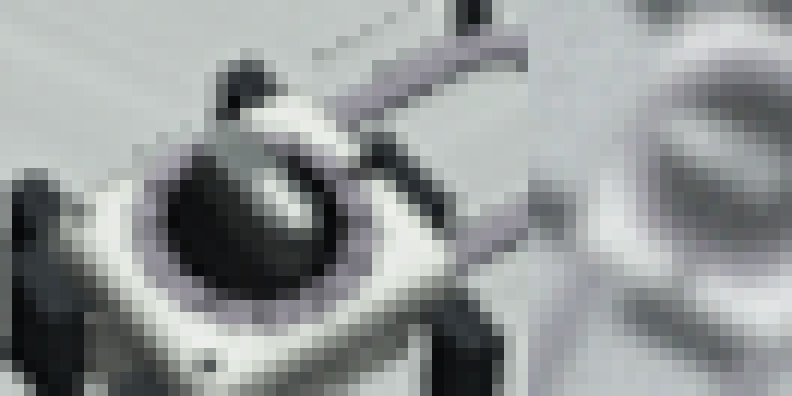

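View pics/cs.png

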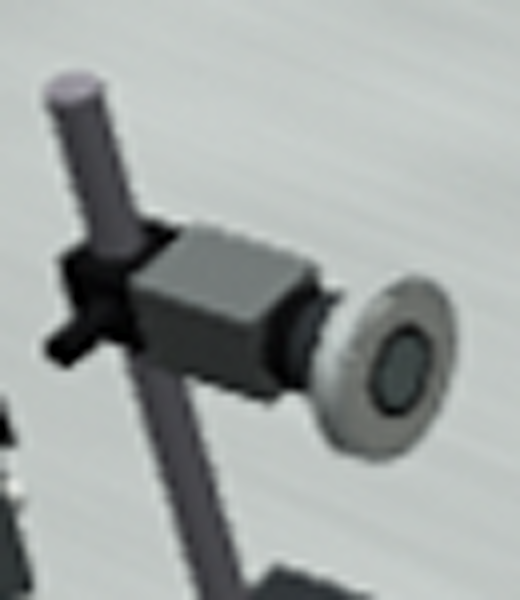

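View pics/ct.png

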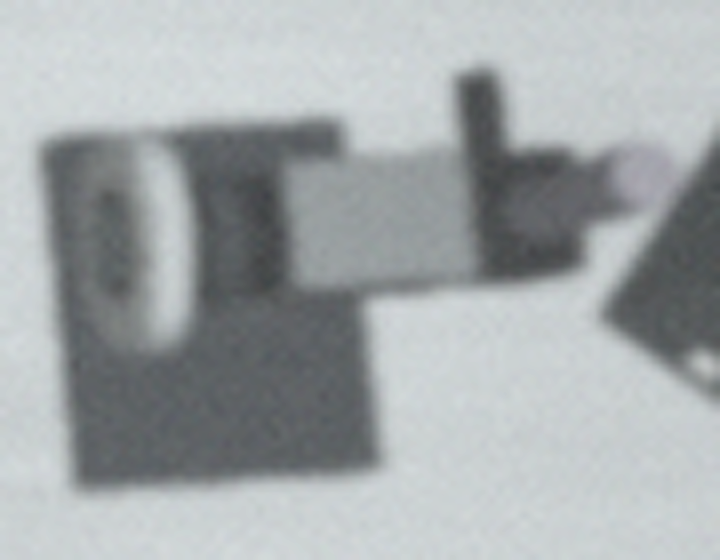

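The lens centre is at about (400,370) in the scene crop and (118,240) in the top crop. On the dial, the white line appears to be on the right half of the bar, seen with the shackle up. I'll check the profile along the bar and compute the camera pose.

```bash
cat >> h.py <<'E'
A=np.radians(154.5); SH=np.array([np.cos(A),np.sin(A),0]); RT=np.array([SH[1],-SH[0],0])
CEN=np.array([.5725,.1001,0]); CASE=CEN-.0198*SH+.0005*RT
E
python3 - <<'E'
from h import *
s,t=load("scene0"),load("top0"); cams={"s":s,"t":t}
off={"s":np.array([.0007,-.001,0])*.5,"t":np.array([-.0007,.001,0])*.5}
print("CASE",CASE)
for n,c in cams.items():
  g=cv2.cvtColor(c["frame"],cv2.COLOR_BGR2GRAY)
  for dy in (-.006,-.003,0,.003,.006):
    P=[CASE+off[n]+RT*r+SH*dy+[0,0,.072] for r in np.arange(-.020,.0221,.003)]
    m=np.float32([proj(c,X) for X in P])
    print(n,dy,cv2.remap(g,m[:,0].reshape(1,-1),m[:,1].reshape(1,-1),cv2.INTER_LINEAR)[0])
im=[]
for n,c in cams.items():
  half=.026;px=400;W=[(0,0),(px,0),(px,px),(0,px)]
  src=[proj(c,CASE+off[n]+SH*(half-v*2*half/px)+RT*(-half+u*2*half/px)+[0,0,.072]) for u,v in W]
  H=cv2.getPerspectiveTransform(np.float32(src),np.float32(W))
  im.append(cv2.warpPerspective(c["frame"],H,(px,px),flags=cv2.INTER_LINEAR))
cv2.imwrite("pics/dial72.png",cv2.convertScaleAbs(np.hstack(im),alpha=1.2))
# camera
def cs(u,v): return (165+u/8-.44,110+v/8-.44)
def ct(u,v): return (440+u/8-.44,160+v/8-.44)
L=tri(s,cs(402,370),t,ct(118,240)); print("lens",L)
print("lens planes",onplane(s,cs(402,370),.2),onplane(t,ct(118,240),.2))
E1=tri(s,cs(310,265),t,ct(290,165))
for nm,uv in (("base",[(42,148),(340,122),(378,465),(78,485)]),):
  P=np.array([onplane(t,ct(*p),.012) for p in uv]);print(P.round(4),P.mean(0))
  print([np.linalg.norm(P[i]-P[(i+1)%4]).round(4) for i in range(4)]); 
  for d in (P[0]-P[1],P[3]-P[2],P[0]-P[3],P[1]-P[2]): print(np.degrees(np.arctan2(d[1],d[0])))
# body top edges along axis
for z in (.22,.225):
  for a,b in (((472,150),(290,165)),((480,275),(298,290))):
    d=onplane(t,ct(*b),z)-onplane(t,ct(*a),z); print("bodyedge t",np.degrees(np.arctan2(d[1],d[0])))
  for a,b in (((130,280),(255,322)),((195,225),(315,268))):
    d=onplane(s,cs(*b),z)-onplane(s,cs(*a),z); print("bodyedge s",np.degrees(np.arctan2(d[1],d[0])))
E
```

```text
CASE [0.59058644 0.09202717 0.        ]
s -0.006 [197 188 146  95  65  62  67  64  68  77  68  55  45  46  39]
s -0.003 [199 196 154 127 120 121 116 128 137 141 129 107  70  41  30]
s 0 [189 156 138 132 123 123 139 178 204 208 206 177  92  34  22]
s 0.003 [142  60 127 136 125 122 129 155 166 167 165 125  57  14  57]
s 0.006 [ 66  38 152 172 138 110  96  73  54  55  63  35  18  42 108]
t -0.006 [ 89  75  77  82  89  91  88  91  93  94  99 106 119 134 144]
t -0.003 [ 85  74  86 104 110 114 115 121 124 128 127 124 123 128 140]
t 0 [ 83  75  94 115 123 124 125 134 140 147 143 139 129 129 138]
t 0.003 [ 81  75  88 106 116 117 118 123 129 133 128 126 124 128 138]
t 0.006 [ 84  76  78  91  96  95  96  96 100 100 100 106 118 129 137]
lens [ 0.58325427 -0.33009005  0.20004746]
lens planes [ 0.58316325 -0.32990946  0.2       ] [ 0.58337979 -0.33028758  0.2       ]
[[ 0.6419 -0.3663  0.012 ]
 [ 0.653  -0.4664  0.012 ]
 [ 0.5374 -0.4763  0.012 ]
 [ 0.5284 -0.3769  0.012 ]] [ 0.59018656 -0.42151077  0.012     ]
[np.float64(0.1007), np.float64(0.116), np.float64(0.0998), np.float64(0.1139)]
96.32409459127422
95.17498952694646
5.316632454129518
4.900763255748444
bodyedge t 96.04906472540746
bodyedge t 96.05852569055898
bodyedge s 95.3442186088887
bodyedge s 93.49401112315698
bodyedge t 96.04906472540753
bodyedge t 96.05852569055885
bodyedge s 95.34421860888878
bodyedge s 93.49401112315694
```

View pics/dial72.png

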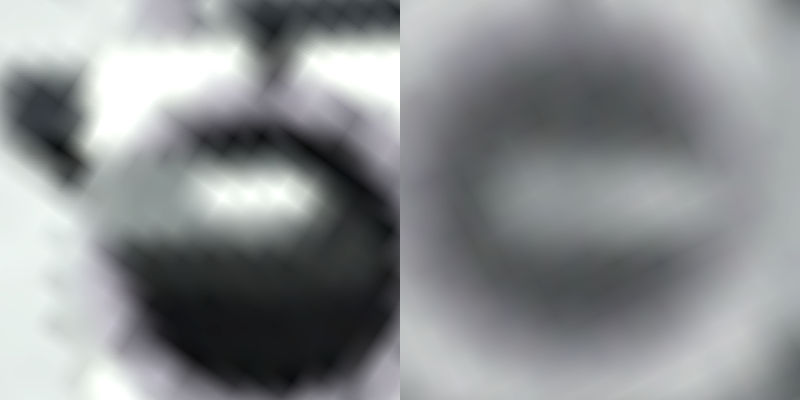

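Both views agree. The white line and the taper are on the right half, so the pointer is 90° clockwise of the index and the dial needs +90° anticlockwise. The lens is at (0.583, −0.330, 0.200) and looks along about 95.6°, which puts the focus near (0.571, −0.201, 0.2). Next are the IK checks.

```bash
cat >> h.py <<'E'
from scipy.spatial.transform import Rotation as Ro
def quat(yawdeg):
    c,s=np.cos(np.radians(yawdeg)),np.sin(np.radians(yawdeg))
    return Ro.from_matrix(np.array([[c,s,0],[s,-c,0],[0,0,-1]])).as_quat()
def jyaw(st): return np.degrees(np.arctan2(*Ro.from_quat(st["orientation"]).as_matrix()[[1,0],0]))
AX=np.radians(95.6); LENS=np.array([.5833,-.3301,.2]); FOC=LENS+.13*np.array([np.cos(AX),np.sin(AX),0])
E
python3 - <<'E'
from h import *; from station import *
print(jyaw(get_state()),FOC)
for nm,p,ys in (("up",[.298,-.606,.42],[jyaw(get_state())]),("dial",CASE+[0,0,.061],[154.5,-25.5]),("dialhi",CASE+[0,0,.2],[154.5,-25.5]),("turned",CASE+[0,0,.061],[64.5,-115.5]),("shk",CASE+.054*SH+[0,0,.03],[64.5,-115.5]),("case",CASE+[0,0,.023],[64.5,-115.5]),("foc",FOC-[0,0,.019],[5.6,-174.4,95.6,-84.4])):
  for y in ys:
    q=solve_ik(p,quat(y)); print(nm,y,None if q is None else np.round(q,2))
E
```

```text
-63.82300333255503 [ 0.57061422 -0.20072044  0.2       ]
up -63.82300333255503 [ 1.08  0.38 -0.04  1.22  0.01  1.54 -0.07]
dial 154.5 [ 0.55  0.88 -1.18  1.82  0.92  1.12  1.72]
dial -25.5 [ 0.15  0.58 -0.51  1.84  0.38  0.81 -1.  ]
dialhi 154.5 [ 0.57  0.64 -1.18  1.71  0.63  1.23  1.93]
dialhi -25.5 [ 0.25  0.44 -0.63  1.72  0.29  1.08 -0.92]
turned 64.5 [ 0.32  0.65 -0.76  1.83  0.57  0.89  0.42]
turned -115.5 [-0.04  0.54 -0.24  1.85  0.18  0.77 -2.4 ]
shk 64.5 [ 0.24  0.63 -0.69  1.95  0.57  0.77  0.33]
shk -115.5 [-0.09  0.53 -0.25  1.97  0.21  0.66 -2.49]
case 64.5 [ 0.3   0.71 -0.74  1.85  0.63  0.83  0.36]
case -115.5 [-0.08  0.59 -0.2   1.87  0.17  0.69 -2.39]
foc 5.6 [ 0.62  0.43 -0.47  1.73  0.22  1.03  0.17]
foc -174.4 [-0.48  0.62  1.11  1.8  -0.62  1.13 -2.2 ]
foc 95.6 [ 0.8   0.49 -0.73  1.72  0.37  1.07  1.62]
foc -84.4 [ 0.39  0.4  -0.16  1.75  0.08  1.   -1.27]
```

```bash
python3 - <<'E'
from h import *; from station import *
st=get_state(); p=np.array(st["tcp_pos"]); p[2]=.42
movep(p,st["orientation"]); print(get_state()["time"])
movep(CASE+[0,0,.20],quat(-25.5)); st=get_state(); print(st["time"],st["tcp_pos"],jyaw(st))
gripper_to(.045); print(get_state()["time"])
servo_line(CASE+[0,0,.095],feed=.15)
st=get_state(); print(st["time"],st["tcp_pos"],st["width"])
c=capture("scene"); cv2.imwrite("pics/a1.png",cv2.resize(c["frame"][190:310,290:430],None,fx=5,fy=5,interpolation=cv2.INTER_CUBIC))
E
```

```text
0.9083
3.6833 [0.59108176 0.09076692 0.20008715] -25.617936718772086
4.6417
5.4917 [0.59127319 0.09245599 0.09581636] 0.04468634596839558
```

View pics/a1.png

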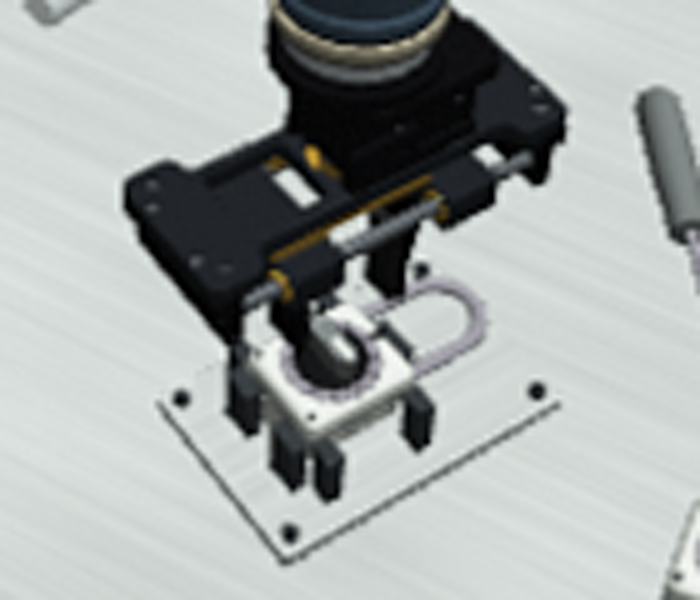

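The fingers straddle the bar, and the white line is visible at about (342,345) on the bar's right end. I'll go down, grip and turn.

```bash
python3 - <<'E'
from h import *; from station import *
r=servo_line(CASE+[0,0,.062],feed=.06,f_stop=8); st=get_state(); print(r,st["time"],st["tcp_pos"],st["wrist_force"])
gripper_to(.005); st=get_state(); print(st["time"],st["width"],st["wrist_force"],st["moment"],jyaw(st))
q=np.array(st["joint_pos"]); t0=solve_ik(st["tcp_pos"],quat(64.5)); print(q.round(3),t0)
E
```

```text
False 6.2417 [0.59065295 0.09218072 0.0618897 ] [-0.01875593  0.61426248 -0.46737737]
6.9333 0.010752157968348865 [-0.4705151  -1.51157909  0.30516025] [-0.01228942  0.02270752  0.02106436] -25.49483979118695
[ 0.236  0.613 -0.634  1.837  0.472  0.847 -1.076] [ 0.46068828  0.76012374 -0.99849774  1.82481313  0.76138983  0.99643776
  0.26446798]
```

```bash
python3 - <<'E'
from h import *; from station import *
q=np.array(get_state()["joint_pos"]); y0=jyaw(get_state())
for f in (.25,.5,.75,1.0):
    g=q.copy(); g[6]+=f*np.radians(64.5-y0); set_joints(g); st=get_state(); print(st["time"],jyaw(st),st["tcp_pos"],st["width"],st["moment"][2])
c=capture("scene"); cv2.imwrite("pics/a2.png",cv2.resize(c["frame"][190:310,290:430],None,fx=5,fy=5,interpolation=cv2.INTER_CUBIC))
E
```

```text
7.4 -3.121541421078964 [0.59036835 0.09219078 0.0620948 ] 0.010328246516823873 0.07337049877638255
7.8583 19.303978093417243 [0.58948076 0.09214403 0.0620502 ] 0.010676879961452359 0.0024446591022235856
8.3167 41.82647903889387 [0.58926304 0.09190207 0.06203525] 0.010439095036004788 -0.13596066169197998
8.775 64.37574387580834 [0.58963927 0.09184197 0.06206614] 0.01064501069103608 0.020555240087178923
```

View pics/a2.png

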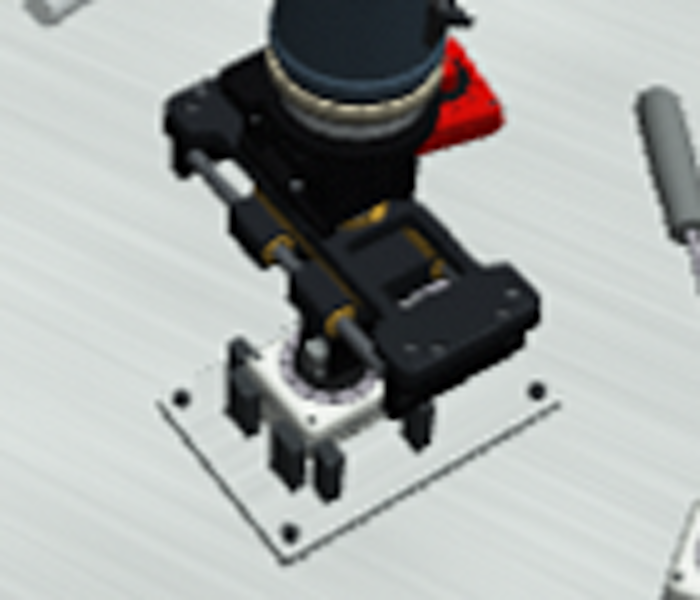

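The visible near end of the bar at (317,355) is grey and blunt, as expected. I'll release, lift and look at the dial.

```bash
python3 - <<'E'
from h import *; from station import *
gripper_to(.04); p=np.array(get_state()["tcp_pos"]); 
servo_line(p+[0,0,.05],feed=.15)
servo_line(CASE+.054*SH*1+[0,0,.14],quat(64.5),feed=.25); gripper_to(.08)
pause(.1)
print(get_state()["time"],get_state()["tcp_pos"])
for n in("scene","top"):
  c=capture(n); pickle.dump(c,open(n+"1.pkl","wb"))
s,t=load("scene1"),load("top1"); im=[]
for c in(s,t):
  half=.04;px=400;W=[(0,0),(px,0),(px,px),(0,px)]
  src=[proj(c,CASE+SH*(half-v*2*half/px)+RT*(-half+u*2*half/px)+[0,0,.072]) for u,v in W]
  H=cv2.getPerspectiveTransform(np.float32(src),np.float32(W))
  im.append(cv2.warpPerspective(c["frame"],H,(px,px),flags=cv2.INTER_LINEAR))
cv2.imwrite("pics/a3.png",cv2.convertScaleAbs(np.hstack(im),alpha=1.2))
cv2.imwrite("pics/a3b.png",cv2.resize(s["frame"][190:310,290:430],None,fx=5,fy=5,interpolation=cv2.INTER_CUBIC))
E
```

```text
11.5333 [0.54186534 0.11529953 0.14002535]
```

View pics/a3.png

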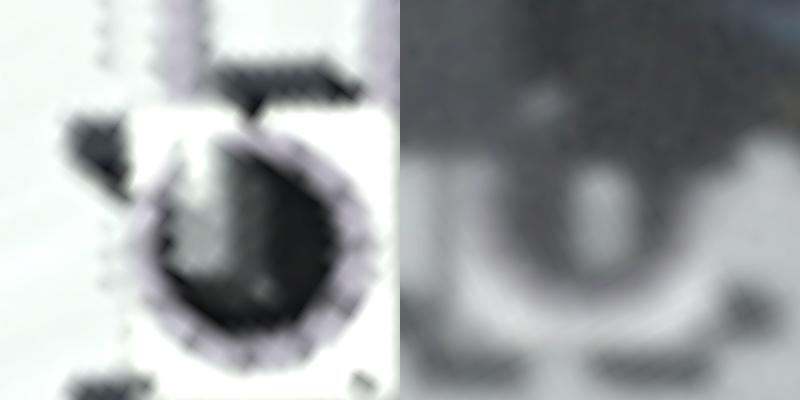

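View pics/a3b.png

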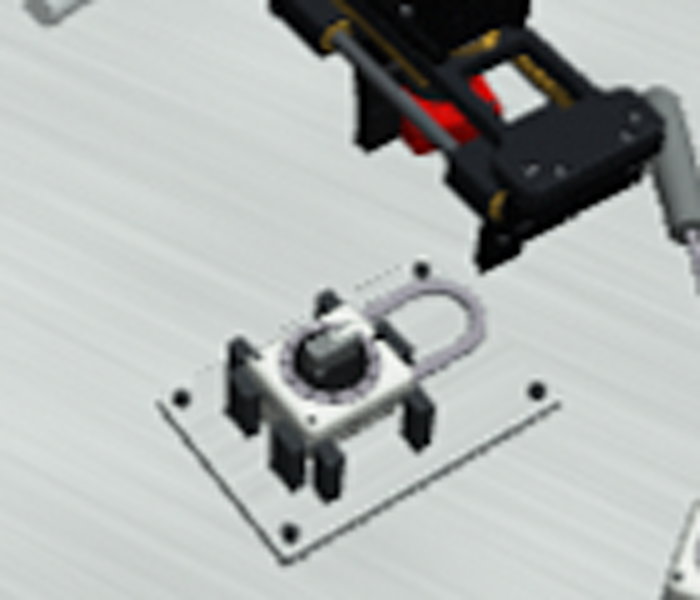

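The white line is now at the shackle end and the bar is straight along the shackle, about (340,335) in the scene crop. Next I'll grip the legs and pull.

```bash
python3 - <<'E'
from h import *; from station import *
P=CASE+.054*SH
r=servo_line(P+[0,0,.030],quat(64.5),feed=.12,f_stop=10); st=get_state(); print(r,st["time"],st["tcp_pos"],st["wrist_force"])
if not r:
    gripper_to(.035); st=get_state(); print(st["time"],st["width"],st["wrist_force"])
    r=servo_line(P+.019*SH+[0,0,.030],feed=.03,f_stop=22); st=get_state(); print(r,st["time"],(st["tcp_pos"]-P)@SH,st["wrist_force"],st["wrist_force"]@SH,st["width"])
    c=capture("scene"); cv2.imwrite("pics/a4.png",cv2.resize(c["frame"][190:310,290:430],None,fx=5,fy=5,interpolation=cv2.INTER_CUBIC))
E
```

```text
False 12.7 [0.54247494 0.11558384 0.03068222] [-0.42620976  0.62579411 -0.10337948]
13.35 0.04901596059637493 [-1.07897228 -1.29505108  1.51712967]
False 14.1333 0.015881820418238563 [ 7.62561601 -6.69717366 -2.29102402] -9.7659763701778 0.04894272794065235
```

View pics/a4.png

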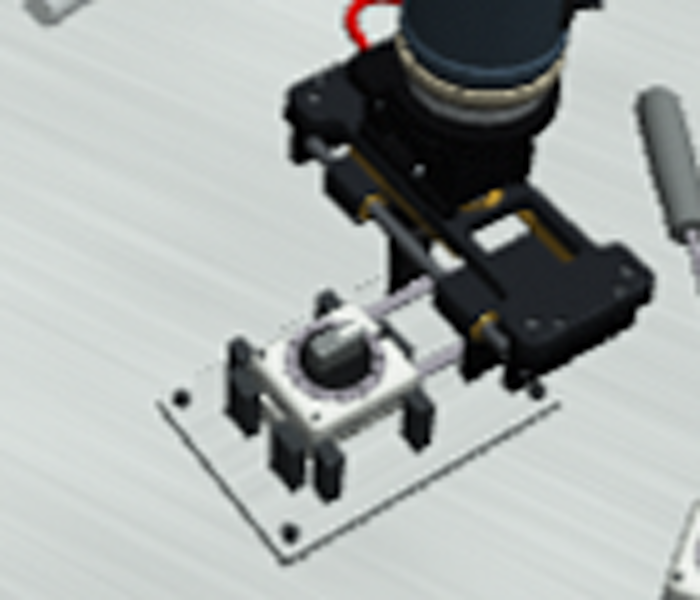

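```bash
python3 - <<'E'
from h import *; from station import *
P=CASE+.054*SH
pause(.2); st=get_state(); print((st["tcp_pos"]-P)@SH,st["wrist_force"]@SH)
r=servo_line(P+.023*SH+[0,0,.030],feed=.02,f_stop=15); st=get_state(); print(r,st["time"],(st["tcp_pos"]-P)@SH,st["wrist_force"]@SH,st["width"])
E
```

```text
0.015877648238997486 -9.219405074317745
False 14.7333 0.015988235770543067 -18.00950442440814 0.048622383641538605
```

Pulling harder gives no further travel at 16 mm, which fits a 13 mm stroke plus case clearance. I'll release, lift and look.

```bash
python3 - <<'E'
from h import *; from station import *
P=CASE+.054*SH
servo_line(P+.016*SH+[0,0,.030],feed=.03)
gripper_to(.085)
servo_line(P+.02*SH+[0,0,.16],feed=.25); pause(.1); print(get_state()["time"])
for n in("scene","top"):
  c=capture(n); pickle.dump(c,open(n+"2.pkl","wb"))
s,t=load("scene2"),load("top2"); im=[]
for c in(s,):
 for z in(.054,.042):
  half=.075;px=400;W=[(0,0),(px,0),(px,px),(0,px)]
  src=[proj(c,CASE+.03*SH+SH*(half-v*2*half/px)+RT*(-half+u*2*half/px)+[0,0,z]) for u,v in W]
  H=cv2.getPerspectiveTransform(np.float32(src),np.float32(W))
  im.append(cv2.warpPerspective(c["frame"],H,(px,px),flags=cv2.INTER_LINEAR))
cv2.imwrite("pics/a5.png",np.hstack(im))
E
```

```text
16.775
```

View pics/a5.png

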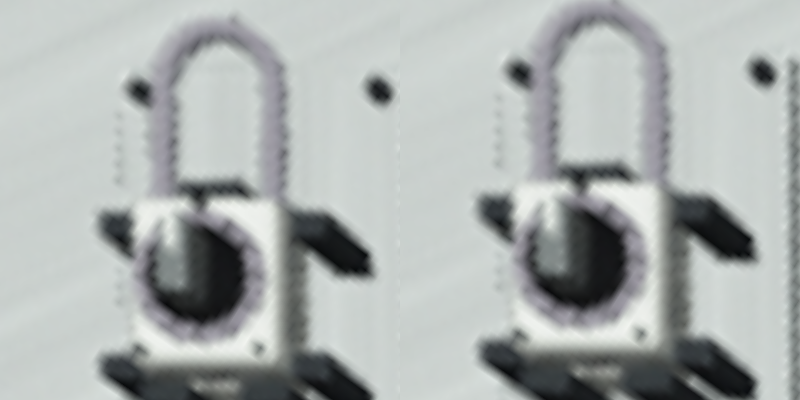

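The case front edge sits at +31 mm and the bow end at about +104 mm from the case middle. That is 72–73 mm of shackle, so it is fully open. Now I'll grasp the case, 5 mm toward the shackle.

```bash
python3 - <<'E'
from h import *; from station import *
G=CASE+.005*SH
servo_line(G+[0,0,.14],quat(64.5),feed=.25)
r=servo_line(G+[0,0,.024],quat(64.5),feed=.12,f_stop=10); st=get_state(); print(r,st["time"],st["tcp_pos"],jyaw(st),st["wrist_force"])
if not r:
    gripper_to(.03); st=get_state(); print(st["time"],st["width"],st["wrist_force"])
    r=servo_line(np.array(st["tcp_pos"])+[0,0,.03],feed=.06,f_stop=20); pause(.2); st=get_state(); print(r,st["time"],st["width"],st["wrist_force"],st["moment"],st["tcp_pos"])
    c=capture("scene"); cv2.imwrite("pics/a6.png",cv2.resize(c["frame"][190:310,290:430],None,fx=5,fy=5,interpolation=cv2.INTER_CUBIC))
E
```

```text
False 18.425 [0.58671688 0.09447975 0.02480324] 64.50205768206233 [ 0.17695024 -0.27518823  0.63640753]
19.0417 0.055892228669685 [-0.45049967 -2.22030625  2.29130061]
False 19.8917 0.0559641882290344 [ 0.17174414 -0.13462891 -4.2541323 ] [ 0.07590226 -0.19503494 -0.01477781] [0.58555229 0.09339579 0.05364581]
```

View pics/a6.png

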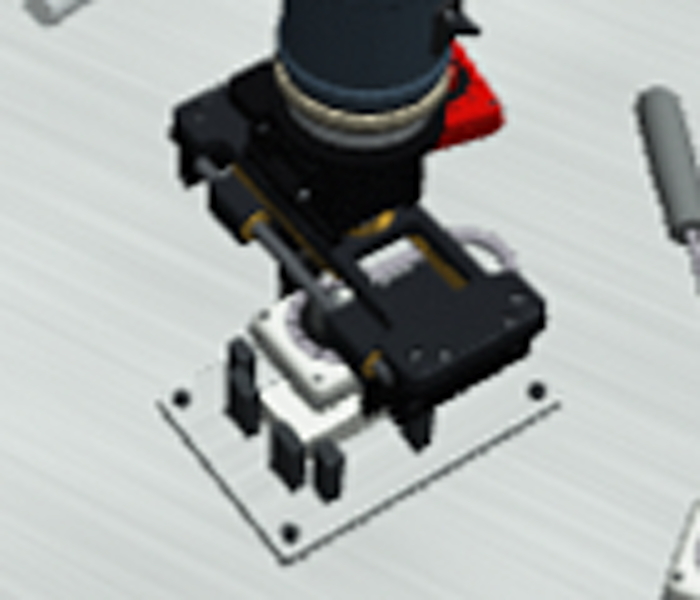

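The lock is held level and clear of the seat. I'll move it to the focus, with the shackle pointing away from the lens.

```bash
python3 - <<'E'
from h import *; from station import *
ax=np.array([np.cos(AX),np.sin(AX),0])
p=np.array(get_state()["tcp_pos"]); p[2]=.2; servo_line(p,feed=.12)
T=FOC+.005*ax-[0,0,.017]
servo_line(T+.12*ax,quat(5.6),feed=.1)
servo_line(T,quat(5.6),feed=.06); pause(.4)
st=get_state(); print(st["time"],st["tcp_pos"]-T,jyaw(st),st["width"],st["wrist_force"])
for n in("scene","top"):
  c=capture(n); pickle.dump(c,open(n+"3.pkl","wb"))
  cv2.imwrite(f"pics/{n}3.png",cv2.resize(c["frame"][60:260,130:430] if n=="scene" else c["frame"][120:280,330:550],None,fx=2.6,fy=2.6,interpolation=cv2.INTER_CUBIC))
E
```

```text
25.7333 [-7.59423054e-06  6.81599362e-05 -5.54644890e-07] 5.603892364203705 0.05540969623013693 [-0.18945968 -0.67967144 -3.22689034]
```

View pics/scene3.png

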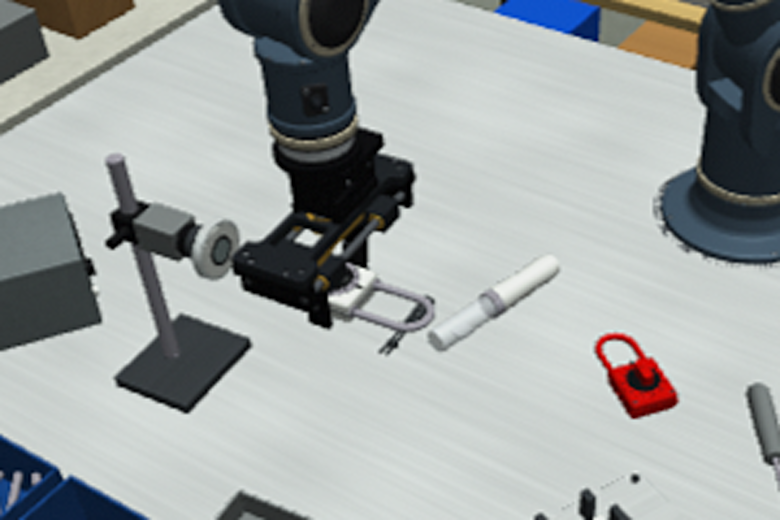

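View pics/top3.png

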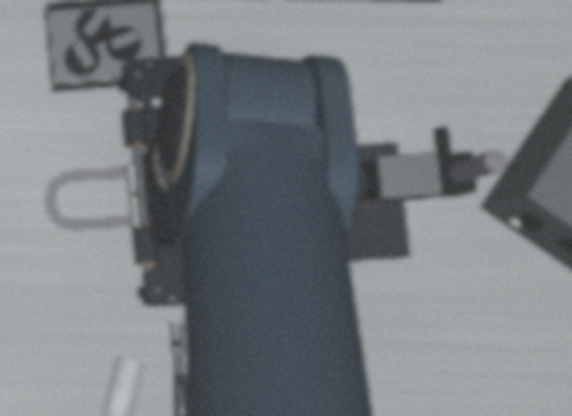

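The lock is held in front of the lens with the shackle pointing away. I'll check that it is level by triangulating the end of the bow.

```bash
python3 - <<'E'
from h import *; from station import *
s,t=load("scene3"),load("top3"); ax=np.array([np.cos(AX),np.sin(AX),0])
X=FOC+.104*ax; print(proj(s,X),proj(t,X))
B=tri(s,(130+434/2.6-.3,60+316/2.6-.3),t,(330+45/2.6-.3,120+203/2.6-.3)); print(B, (B-FOC)@ax, B[2]-.2)
s2=get_state(); print(s2["width"],s2["time"],np.abs(s2["joint_vel"]).max())
a,b=load("top0")["frame"],t["frame"]; d=cv2.absdiff(a,b).max(2)
n,l,st,c=cv2.connectedComponentsWithStats((d>40).astype(np.uint8))
print([(x[:5].tolist()) for x in st[1:] if x[4]>15])
E
```

```text
[295.09795166 182.475194  ] [348.32970343 197.4846249 ]
[ 0.55905976 -0.09384519  0.20448351] 0.1074926961364218 0.0044835053501892375
0.055280547138882676 25.8333 0.0017332381933601447
[[376, 137, 115, 263, 19470], [378, 143, 14, 7, 63], [264, 182, 18, 21, 284], [253, 200, 24, 24, 121], [569, 304, 71, 81, 3408]]
```

The bow end is within about 4 mm of where a level lock would put it, so the tilt is about 2–3°. The arm is still, and the only image changes are at the arm and the nest. Handing in.

```bash
python3 -c "
from station import *
finish_job(); s=get_state(); print(s['time'],s['width'],s['wrist_force'])"
```

```text
the job is handed in; nothing more can be done
the job is handed in; nothing more can be done
```

I handed the job in at about 26 s with the open padlock held in the gripper in front of the inspection camera. The station reports no verdict, so the results below are my own checks.

- **Dial:** The pointer started 90° clockwise of the index. I gripped the bar and turned it 90° anticlockwise. After release, both camera views showed the bar in line with the shackle, and the scene view showed the white line at the index end.
- **Shackle:** I gripped both legs and pulled until it stopped hard at 16 mm of travel, which is the 13 mm stroke plus the case's play in the nest. The picture afterwards showed about 73 mm of shackle outside the case, against 72 mm expected when fully open.
- **Lift and hold:** I gripped the case 5 mm toward the shackle, lifted it clear and moved it to the focus point.
    - **Position:** The tool was within 0.1 mm of its target, and the fingers were 55 mm apart on the 56 mm case. I estimate the focus point itself is good to a few millimetres.
    - **Level and still:** The bow end came out about 4 mm high and 3.5 mm far. That is a tilt of 2–3° and close to the measuring error. The joints were at rest.
- **Bystanders:** Comparing the first and last top views showed changes only at the arm and the nest. The arm hides part of the bench in the last view, so I could not check that area.

No check failed or disagreed by more than those few millimetres.

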